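# File new specimens in front of their own kind

## Task

Four specimen containers have just come in, standing in the white carrying rack. Move them into the empty front row of the grey sorting tray (the row nearer the robot), so that each stands directly in front of the container of its own kind in the back row and the new row repeats the order of the old one. Keep them upright, set them down on the bay floor rather than dropping them, and leave the containers already filed, the rack of blood tubes and the culture dishes where they are.

Things in the scene. Friction and masses are not known exactly. Their poses are not given: they have to be found in the camera images.
- carrier: White carrying rack, fixed: one row of 4 bays along its y axis, 72 (x) x 260 mm (y). Origin: centre of underside, on the bench; x axis points away from the robot (yaw within 0.3 rad). Bays at x 0, y -96, -32, 32, 96 mm, 64 (x) x 60 mm inside, floor 6 mm and 4 mm thick walls 22 mm above the bench; end plates 46 mm high. Holds the new containers, one a bay, in any order.
- tray: Grey sorting tray, fixed, 166 (x) x 260 mm (y). Origin: centre of underside, on the bench; x axis points away from the robot (yaw within 0.3 rad). Front row (empty, nearer the robot): bays at x -46, y -96, -32, 32, 96 mm; back row (full): x +46, same y. Bays 66 (x) x 60 mm inside, floor 6 mm above the bench; 4 mm walls and a 26 mm rib between the rows, 22 mm above the bench.
- new_universal: New, in the carrying rack: a slim straight 30 ml universal container, body 28 mm across, broad red cap 31 mm across and 16 mm tall hiding the body from above, 93 mm tall overall. Off-white, about 45 g. Origin: centre of underside, z up; yaw within 0.15 rad of the rack. To lift: grip the body about 58 mm up, fingers closing along the rack's x axis.
- new_pot: New, in the carrying rack: the widest, lowest one: a 60 ml specimen pot, body 40 mm across and 50 mm tall, red cap 45 mm across from 50 to 66 mm up, 66 mm tall overall. Off-white, about 70 g. Origin: centre of underside, z up; yaw within 0.15 rad of the rack. To lift: grip the cap's side, about 58 mm up, fingers closing along the rack's x axis.
- new_square: New, in the carrying rack: a bottle of square section, 36 x 36 mm and 60 mm tall (its flat sides face its own x and y axes), then a sloping shoulder and a small red cap 25 mm across from 70 to 88 mm up; 88 mm tall overall. Off-white, about 70 g. Origin: centre of underside, z up; yaw within 0.15 rad of the rack. To lift: grip two flat sides about 46 mm up, fingers closing along the rack's x axis.
- new_round: New, in the carrying rack: a round bottle, 36 mm across and straight for 56 mm, then a sloping shoulder and a small red cap 23 mm across from 63 to 79 mm up; 79 mm tall overall. Off-white, about 60 g. Origin: centre of underside, z up; yaw within 0.15 rad of the rack. To lift: grip the straight body about 44 mm up, fingers closing along the rack's x axis.
- filed_universal: Already filed, standing loose in a bay of the tray's back row (any of the four), same shape and size as new_universal: a slim straight 30 ml universal container, body 28 mm across, broad red cap 31 mm across and 16 mm tall hiding the body from above, 93 mm tall overall. Origin: centre of underside. Not to be moved.
- filed_pot: Already filed, standing loose in a bay of the tray's back row (any of the four), same shape and size as new_pot: the widest, lowest one: a 60 ml specimen pot, body 40 mm across and 50 mm tall, red cap 45 mm across from 50 to 66 mm up, 66 mm tall overall. Origin: centre of underside. Not to be moved.
- filed_square: Already filed, standing loose in a bay of the tray's back row (any of the four), same shape and size as new_square: a bottle of square section, 36 x 36 mm and 60 mm tall (its flat sides face its own x and y axes), then a sloping shoulder and a small red cap 25 mm across from 70 to 88 mm up; 88 mm tall overall. Origin: centre of underside. Not to be moved.
- filed_round: Already filed, standing loose in a bay of the tray's back row (any of the four), same shape and size as new_round: a round bottle, 36 mm across and straight for 56 mm, then a sloping shoulder and a small red cap 23 mm across from 63 to 79 mm up; 79 mm tall overall. Origin: centre of underside. Not to be moved.
- tube_rack: Bystander: white foam rack of red-capped blood tubes, 90 x 116 mm and 95 mm tall, loose, at the left edge of the work. Origin: centre of its underside.
- dishes: Bystander: stack of three culture dishes, 90 mm across, 44 mm tall, loose, at the right edge of the work. Origin: centre of its underside.
Things that resemble listed ones, but are neither listed nor needed, are in the scene too. What is shaped like the new_square but purple is not meant. What is shaped like the new_pot but purple is not meant.

How it is judged:
By the outcome, as a careful person would: the job done as asked, in the order asked, and still so for the second after the job is handed in, with the robot touching nothing.
It also fails if it takes over 99 s, if anything falls off the work surface, if the arm or the gripper's body presses on something with over 40 N, if the wrist force passes 120 N, or if a joint passes its speed limit or range.

## Robot

A 6-joint arm with a two-finger parallel gripper is mounted at the origin on the work surface. World frame = base frame: x ahead of the robot, y to its left, z up, the work surface at z = 0. Lengths are in m, angles in rad, forces in N, time in s.
With the tool pointing down it reaches from about 0.3 to 0.775 m from the base axis. Payload 14.6 kg.
Tool frame: the origin (TCP) lies midway between the tips of the shut fingers; the grasp point (between the pads) lies 19 mm behind it (grasp_offset is the distance from the TCP to the grasp point, in m); z points along the fingers, y is the line along which they close (so a half turn about z gives the same grasp; the last joint's range is limited). The gripper opens to 94 mm and grips with 3 to 60 N. Pads are 16 mm wide; open, the fingers measure 119 mm over their backs; the gripper's body (75 mm by 177 mm) begins 78 mm behind the grasp point.
Start: joints at [-1.204, 0.3, 1.521, -0, 1.321, -0.067], TCP at [0.231, -0.499, 0.205] pointing down, gripper open.
Joint ranges: [-3.03, 3.03], [-0.79, 2.21], [0.23, 2.52], [-1.04, 4.18], [0, 3.07], [-2.55, 2.55]. Speed limits (rad/s): [2.22, 2.22, 2.57, 3.14, 3.14, 3.14].

## Interface

Orientations are given as [roll, pitch, yaw] about the fixed x, y, z axes, in that order (R = Rz(yaw) Ry(pitch) Rx(roll)).
In Python, from station import * gives the robot as it stands. The module is installed in compiled form; this text tells all that it offers.
- The arm moves only by the tool send_rows, never from a script. Its argument "rows" is a list of rows, each an object of numbers: "dx", "dy", "dz": the shift along the tool's x, y, z in mm; "roll": the turn about the tool's z in degrees; "jaw": the closure, from -1 (fully open) to 1 (shut). In form: [{"dx": .., "dy": .., "dz": .., "roll": .., "jaw": ..}, ...]. A call has 1 to 12 rows; each row shifts and turns the commanded pose from where the row before left it, along the tool's axes as they then stand; what a row does not reach is not made up. A row lasts 1/12 s, in which the tool goes at most 41.7 mm and 7.16 degrees, less where a joint would pass 70% of its speed; a pose out of reach is approached as far as the arm can. A call is refused whole if a number of a shift passes 41.7 or a number of a turn 7.16, either way. A call with a gripper value outside its range is refused whole. The fingers move at their own pace and stop on an object; "force" is the grip in N (left out, the last holds). Time passes only in rows, so rows that do not move let the fingers close. It gives the time, the measured TCP pose, the force, the opening and the grip force at its end, in the units of the state.
- get_obs(): the state, without advancing time (a new reading comes with each control period).
- camera(name): name is "side" or "top" or "wrist"; returns a dict with "frame" (420x560x3 uint8, red, green, blue), "z_map" (420x560 float32, m along the optical axis (not along the pixel's ray), 0 where there is no reading), "camera_matrix" (3x3 intrinsics, pixels), "rvec" (rotation vector, rad) and "tvec" (3), from world to camera coordinates, as OpenCV has them. Camera axes: x right, y down, z forward; pixel columns grow to the right and rows downward; lengths in m; the calibration is good to about 2 mm. The wrist camera is an equidistant fisheye: a pixel r from the principal point sees the ray r / f radians off the axis. A picture is of the moment at which its call begins.
- hand_in(): hands the job in; it is judged then, once.
The state is a dict: "time_s": time; "qpos": joint angles; "joint_vel": joint speeds; "tau": joint torques, N m; "ee_pos": TCP position; "eef_rot": TCP orientation; "force": force on the tool from outside, world axes, zero at the start; "moment": the same for the moment, N m; "grip_width": finger opening in m; "grip_force": force on a finger pad.
Only numpy, scipy, OpenCV 4.12 (cv2) and the standard library are available. Lean on these libraries where they do the work, as an engineer would, in place of code of your own. Each camera call takes 0.05 s, during which the arm holds its last target. There are 200 camera calls.

## Working session

There is one attempt and no reset: what is moved stays moved. The work goes in short steps, Python scripts to look and compute and a tool call to move; the robot and the scene stay as the last step left them, time stands still between calls to the robot, and variables do not carry over. Pictures are saved under pics/ and viewed, at most 14 in all, crops included, and the job is handed in when it is done.

Besides the shell and the picture viewer there is one more tool, called after "Emit:" as name(argument=value, ...) on one line, values as JSON. send_rows: Moves the arm, as the interface text tells. Its arguments: {"type":"object","properties":{"rows":{"type":"array"},"force":{"type":"number"}},"required":["rows"]}

```bash
mkdir -p pics
cat > h.py <<'E'
from station import *
import numpy as np, cv2
def shot(n,fn=None):
    c=camera(n)
    if fn: cv2.imwrite('pics/'+fn,c['frame'][:,:,::-1])
    np.savez('last_%s.npz'%n,**c)
    return c
def world(c):
    K=np.array(c['camera_matrix']);z=c['z_map'];h,w=z.shape
    u,v=np.meshgrid(np.arange(w),np.arange(h))
    P=np.stack([(u-K[0,2])/K[0,0]*z,(v-K[1,2])/K[1,1]*z,z],-1)
    R=cv2.Rodrigues(np.array(c['rvec'],float))[0]
    return (P-np.array(c['tvec']).ravel())@R
E
python3 - <<'E'
from h import *
c=shot('top','top0.png'); s=shot('side','side0.png')
print(c['camera_matrix'],c['rvec'],c['tvec'],get_obs())
E
```

```text
[[500.63095655   0.         278.35728907]
 [  0.         500.63095655 210.82462368]
 [  0.           0.           1.        ]] [ 2.17059027 -2.20301604  0.12658704] [-0.00969357  0.53752157  1.43410573] {'time_s': 0.1, 'qpos': array([-1.20361598e+00,  3.00418338e-01,  1.52151134e+00,  1.06971441e-05,
        1.32070755e+00, -6.66400309e-02]), 'joint_vel': array([ 0.00016288, -0.00199259, -0.00145278, -0.00018285,  0.0002221 ,
        0.00127097]), 'tau': array([ 1.57073580e-03, -5.32644439e+01, -3.53282869e+01,  7.10314955e-02,
        2.34601612e-02, -8.03505964e-05]), 'ee_pos': array([ 0.23108261, -0.49884122,  0.20494478]), 'eef_rot': array([-3.14055109e+00, -7.98975575e-05,  4.33817682e-01]), 'force': array([0.42616136, 0.1308958 , 0.41817659]), 'moment': array([-0.00406785, -0.04866411,  0.0100573 ]), 'grip_force': 0.0, 'grip_width': 0.093792024819719}
```

View pics/top0.png

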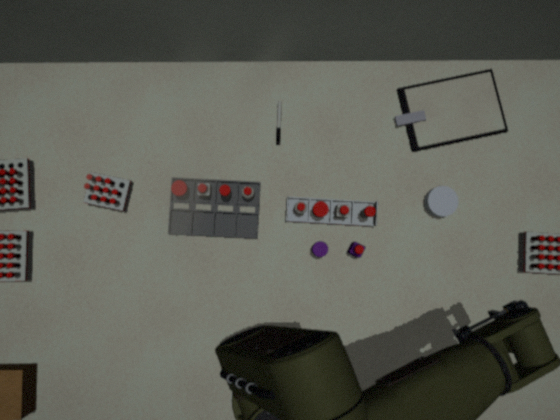

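View pics/side0.png

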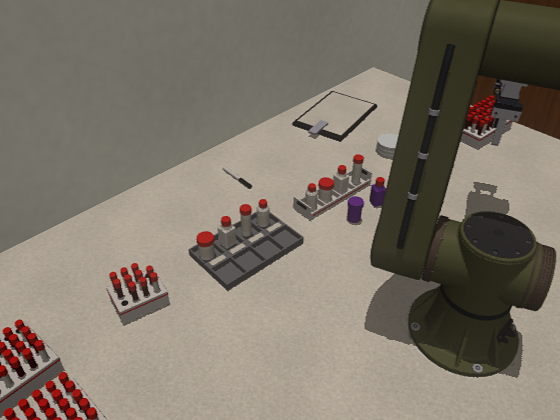

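The side view shows the tray's back row, left to right, as pot (205,245), probably square (226,230), universal (246,218) and round (263,210). The carrier shows small-cap (312,195), pot (326,190), small-cap (342,178) and universal (358,165). The purple decoys stand at (355,208) and (378,190) and aren't wanted. Next I'll take enlarged crops and depth measurements.

Run:
```python
from h import *
c=dict(np.load('last_top.npz')); s=dict(np.load('last_side.npz'))
a=cv2.resize(c['frame'][165:265,160:385],None,fx=3.5,fy=3.5,interpolation=cv2.INTER_CUBIC)[:, :788]
b=cv2.resize(s['frame'][145:240,185:395],None,fx=2.4,fy=2.4,interpolation=cv2.INTER_CUBIC)
im=np.zeros((a.shape[0]+b.shape[0],788,3),np.uint8);im[:a.shape[0],:a.shape[1]]=a;im[a.shape[0]:,:b.shape[1]]=b
cv2.imwrite('pics/crop1.png',im[:600,:,::-1])
for nm,d in (('top',c),('side',s)):
    W=world(d);hsv=cv2.cvtColor(d['frame'],cv2.COLOR_RGB2HSV)
    f=((hsv[...,0]<8)|(hsv[...,0]>172))&(hsv[...,1]>150)&(hsv[...,2]>60)&(d['z_map']>0)&(W[...,0]>.3)&(W[...,0]<.75)&(abs(W[...,1])<.35)
    n,l,st,ce=cv2.connectedComponentsWithStats(f.astype(np.uint8))
    for i in range(1,n):
        if st[i,4]<15: continue
        p=W[l==i];zt=np.percentile(p[:,2],95);q=p[p[:,2]>zt-.005] 
        print(nm,ce[i].round(),st[i,4],'ztop',zt.round(4),'mean',q.mean(0).round(4),'mid',((q.min(0)+q.max(0))/2).round(4),'size',np.ptp(q,axis=0).round(3))
W=world(c)
for nm,(lo,hi) in {'tray':((165,262),(172,242)),'car':((282,380),(192,230))}.items():
    m=np.zeros(W.shape[:2],bool);m[hi[0]:hi[1],lo[0]:lo[1]]=1
    m&=(W[...,2]>.012)&(W[...,2]<.06)
    p=W[m][:,:2].astype(np.float32);r=cv2.minAreaRect(p);print(nm,r,'bench z',np.median(W[300:310,100:200,2]))
```

```text
top [224. 190.] 94 ztop 0.1029 mean [0.5922 0.1313 0.1008] mid [0.5916 0.1323 0.1025] size [0.026 0.025 0.009]
top [247. 191.] 43 ztop 0.0887 mean [0.5894 0.0719 0.0864] mid [0.5899 0.0707 0.0863] size [0.019 0.017 0.005]
top [300. 207.] 37 ztop 0.0892 mean [ 0.5427 -0.0771  0.0875] mid [ 0.5442 -0.078   0.0879] size [0.017 0.014 0.007]
top [320. 209.] 173 ztop 0.0756 mean [ 0.5363 -0.1352  0.0732] mid [ 0.5365 -0.134   0.0746] size [0.04  0.039 0.008]
top [344. 210.] 50 ztop 0.0992 mean [ 0.5317 -0.1959  0.0968] mid [ 0.5321 -0.1969  0.0984] size [0.02  0.02  0.008]
top [370. 211.] 91 ztop 0.1027 mean [ 0.5259 -0.2696  0.1001] mid [ 0.5265 -0.2703  0.1019] size [0.023 0.028 0.008]
top [359. 249.] 61 ztop 0.0913 mean [ 0.4218 -0.2379  0.0889] mid [ 0.422  -0.2378  0.0896] size [0.022 0.022 0.006]
side [358. 159.] 74 ztop 0.1017 mean [ 0.526  -0.2657  0.0992] mid [ 0.5251 -0.2669  0.0999] size [0.028 0.031 0.006]
side [342. 169.] 61 ztop 0.0974 mean [ 0.5315 -0.1949  0.0952] mid [ 0.5329 -0.1949  0.096 ] size [0.019 0.023 0.007]
side [380. 181.] 64 ztop 0.0898 mean [ 0.4221 -0.2358  0
[... 332 characters left out ...]
ean [0.5892 0.0736 0.0854] mid [0.5897 0.0726 0.0856] size [0.02  0.023 0.006]
side [245. 209.] 101 ztop 0.1017 mean [0.5903 0.1359 0.0996] mid [0.5913 0.1346 0.1006] size [0.028 0.031 0.007]
side [226. 221.] 77 ztop 0.0964 mean [0.5979 0.1993 0.0942] mid [0.5994 0.1984 0.0954] size [0.025 0.028 0.008]
side [205. 239.] 219 ztop 0.0746 mean [0.6014 0.2672 0.0722] mid [0.6017 0.2659 0.0729] size [0.046 0.045 0.007]
tray ((0.5516120195388794, 0.16982096433639526), (0.26151201128959656, 0.16669432818889618), 86.25753021240234) bench z -0.00038214269027382104
car ((0.5366294384002686, -0.1711311936378479), (0.2645486295223236, 0.07356967031955719), 85.878662109375) bench z -0.00038214269027382104
```

View pics/crop1.png

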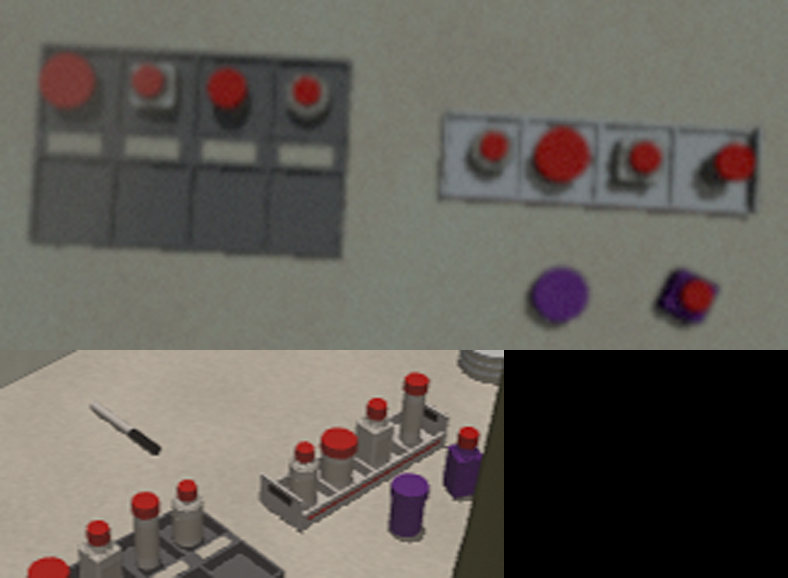

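The crop confirms the kinds. Back row, left to right: pot, square, universal, round. Carrier, left to right: round, pot, square, universal. The purple pot and purple square in front of the carrier stay untouched. First move: turn the tool by -61°, then check the pose.

Create d.py:
```python
import sys
from h import *
src={'U':(.526,-.268,.058),'S':(.532,-.196,.046),'P':(.5368,-.133,.058),'R':(.5435,-.0765,.044)}
dst={'P':(.5119,.2695),'S':(.5078,.205),'U':(.5036,.141),'R':(.4995,.078)}
def delta(p):
    o=get_obs();R=np.array(cv2.Rodrigues(np.zeros(3))[0]);r,pi,y=o['eef_rot']
    from scipy.spatial.transform import Rotation as Ro
    return (Ro.from_euler('xyz',o['eef_rot']).inv().apply(np.array(p)-o['ee_pos'])*1000).round(1)
if __name__=='__main__':
    k=sys.argv[1];o=get_obs();h=src[k][2]+.006-.019
    print('t',o['time_s'],o['ee_pos'].round(4),o['eef_rot'].round(3))
    print('src',delta(src[k][:2]+(h,)),'dst',delta(dst[k]+(h,)))
```

```text
(no output)
```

Emit:
send_rows(rows=[{"roll":-6.8,"jaw":-1},{"roll":-6.8},{"roll":-6.8},{"roll":-6.8},{"roll":-6.8},{"roll":-6.8},{"roll":-6.8},{"roll":-6.8},{"roll":-6.8},{}], force=15)

```text
invalid input at $.rows[0]: expected keys dx, dy, dz, roll, jaw
```

```bash
python3 d.py U
```

```text
t 0.1 [ 0.2311 -0.4988  0.2049] [-3.141 -0.     0.434]
src [364.6 -85.3 160.1] dst [ 516.2 -465.9  160.5]
```

All keys are required in every row.

Emit:
send_rows(rows=[{"dx":0,"dy":0,"dz":0,"roll":-6.8,"jaw":-1},{"dx":0,"dy":0,"dz":0,"roll":-6.8,"jaw":-1},{"dx":0,"dy":0,"dz":0,"roll":-6.8,"jaw":-1},{"dx":0,"dy":0,"dz":0,"roll":-6.8,"jaw":-1},{"dx":0,"dy":0,"dz":0,"roll":-6.8,"jaw":-1},{"dx":0,"dy":0,"dz":0,"roll":-6.8,"jaw":-1},{"dx":0,"dy":0,"dz":0,"roll":-6.8,"jaw":-1},{"dx":0,"dy":0,"dz":0,"roll":-6.8,"jaw":-1},{"dx":0,"dy":0,"dz":0,"roll":-6.8,"jaw":-1},{"dx":0,"dy":0,"dz":0,"roll":0,"jaw":-1}], force=15)

```text
time_s: 0.93
ee_pos: [0.2311, -0.4989, 0.2052]
eef_rot: [-3.141, -0.001, 1.508]
force: [0.6, -0.1, -0.7]
grip_width: 0.094
grip_force: 0.0
```

```bash
python3 d.py U
```

```text
t 0.9333 [ 0.2311 -0.4989  0.2052] [-3.141e+00 -1.000e-03  1.508e+00]
src [249.  279.8 160.2] dst [655.8 231.7 160.4]
```

Emit:
send_rows(rows=[{"dx":24.9,"dy":28,"dz":0,"roll":0,"jaw":-1},{"dx":24.9,"dy":28,"dz":0,"roll":0,"jaw":-1},{"dx":24.9,"dy":28,"dz":0,"roll":0,"jaw":-1},{"dx":24.9,"dy":28,"dz":0,"roll":0,"jaw":-1},{"dx":24.9,"dy":28,"dz":0,"roll":0,"jaw":-1},{"dx":24.9,"dy":28,"dz":0,"roll":0,"jaw":-1},{"dx":24.9,"dy":28,"dz":0,"roll":0,"jaw":-1},{"dx":24.9,"dy":28,"dz":0,"roll":0,"jaw":-1},{"dx":24.9,"dy":28,"dz":0,"roll":0,"jaw":-1},{"dx":24.9,"dy":28,"dz":0,"roll":0,"jaw":-1},{"dx":0,"dy":0,"dz":0,"roll":0,"jaw":-1},{"dx":0,"dy":0,"dz":0,"roll":0,"jaw":-1}])

```text
time_s: 1.93
ee_pos: [0.5285, -0.2686, 0.2048]
eef_rot: [-3.141, -0.0, 1.501]
force: [0.1, -0.7, -0.2]
grip_width: 0.0937
grip_force: 0.0
```

```bash
python3 d.py U; python3 -c "
from h import *
c=shot('wrist','w1.png');print(c['camera_matrix'],c['rvec'],c['tvec'])"
```

```text
t 1.9333 [ 0.5285 -0.2686  0.2048] [-3.141 -0.     1.501]
src [  0.4  -2.3 159.8] dst [406.8 -53.2 160. ]
[[325.1922621    0.         279.26116776]
 [  0.         325.1922621  208.82428453]
 [  0.           0.           1.        ]] [-2.89572985  0.09903152  0.01481829] [-0.54461836 -0.25023294  0.33337284]
```

View pics/w1.png

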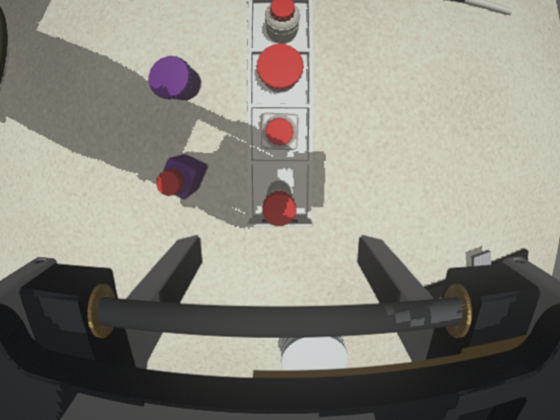

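The wrist view shows the universal's cap at (280,208), centred between the fingers (at columns 200 and 362). The carrier columns run straight up the picture. Descend and grip.

Emit:
send_rows(rows=[{"dx":0,"dy":-2,"dz":35,"roll":0,"jaw":-1},{"dx":0,"dy":0,"dz":35,"roll":0,"jaw":-1},{"dx":0,"dy":0,"dz":35,"roll":0,"jaw":-1},{"dx":0,"dy":0,"dz":35,"roll":0,"jaw":-0.5},{"dx":0,"dy":0,"dz":20,"roll":0,"jaw":-0.3},{"dx":0,"dy":0,"dz":0,"roll":0,"jaw":0},{"dx":0,"dy":0,"dz":0,"roll":0,"jaw":1},{"dx":0,"dy":0,"dz":0,"roll":0,"jaw":1},{"dx":0,"dy":0,"dz":0,"roll":0,"jaw":1},{"dx":0,"dy":0,"dz":0,"roll":0,"jaw":1},{"dx":0,"dy":0,"dz":0,"roll":0,"jaw":1},{"dx":0,"dy":0,"dz":0,"roll":0,"jaw":1}])

```text
time_s: 2.98
ee_pos: [0.5259, -0.2699, 0.0461]
eef_rot: [3.141, 0.0, 1.502]
force: [-0.9, -0.2, 0.3]
grip_width: 0.0377
grip_force: 0.0
```

Emit:
send_rows(rows=[{"dx":0,"dy":0,"dz":0,"roll":0,"jaw":1},{"dx":0,"dy":0,"dz":0,"roll":0,"jaw":1},{"dx":0,"dy":0,"dz":0,"roll":0,"jaw":1},{"dx":0,"dy":0,"dz":0,"roll":0,"jaw":1},{"dx":0,"dy":0,"dz":0,"roll":0,"jaw":1},{"dx":0,"dy":0,"dz":0,"roll":0,"jaw":1}])

```text
time_s: 3.48
ee_pos: [0.5258, -0.2698, 0.0457]
eef_rot: [3.141, 0.0, 1.502]
force: [-0.7, -0.0, 5.6]
grip_width: 0.0305
grip_force: 15.0
```

Run:
```python
from h import *
c=shot('side');w=shot('wrist')
a=cv2.resize(c['frame'][110:230,280:420],None,fx=3,fy=3,interpolation=cv2.INTER_CUBIC)
b=cv2.resize(w['frame'][150:330,190:370],(360,360),interpolation=cv2.INTER_CUBIC)
cv2.imwrite('pics/g1.png',np.hstack([a,b])[:,:,::-1]); print(get_obs()['force'],get_obs()['moment'])
```

```text
[0.33723292 0.22270136 4.03476677] [-0.07640331 -0.06059846 -0.01381978]
```

View pics/g1.png

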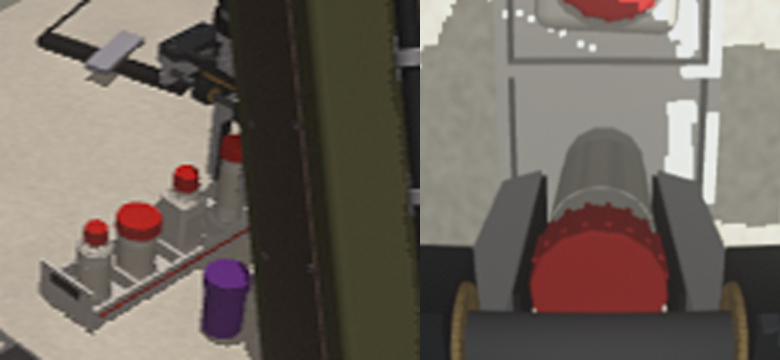

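The universal is upright, with the fingers alongside the red cap's edge (right half, about (600,260)). The 30.5 mm width suggests the pads touch the cap rim, so I'll reopen slightly, lower 6 mm and regrip.

Emit:
send_rows(rows=[{"dx":0,"dy":0,"dz":0,"roll":0,"jaw":0.1},{"dx":0,"dy":0,"dz":0,"roll":0,"jaw":0.1},{"dx":0,"dy":0,"dz":0,"roll":0,"jaw":0.1},{"dx":0,"dy":0,"dz":6,"roll":0,"jaw":0.1},{"dx":0,"dy":0,"dz":0,"roll":0,"jaw":0.1},{"dx":0,"dy":0,"dz":0,"roll":0,"jaw":1},{"dx":0,"dy":0,"dz":0,"roll":0,"jaw":1},{"dx":0,"dy":0,"dz":0,"roll":0,"jaw":1},{"dx":0,"dy":0,"dz":0,"roll":0,"jaw":1},{"dx":0,"dy":0,"dz":0,"roll":0,"jaw":1}])

```text
time_s: 4.42
ee_pos: [0.5257, -0.2698, 0.0395]
eef_rot: [3.142, 0.0, 1.502]
force: [-0.1, -0.1, -0.4]
grip_width: 0.0305
grip_force: 15.0
```

Emit:
send_rows(rows=[{"dx":0,"dy":0,"dz":-15,"roll":0,"jaw":1},{"dx":0,"dy":0,"dz":-35,"roll":0,"jaw":1},{"dx":0,"dy":0,"dz":-35,"roll":0,"jaw":1},{"dx":0,"dy":0,"dz":-35,"roll":0,"jaw":1},{"dx":0,"dy":0,"dz":0,"roll":0,"jaw":1}])

```text
time_s: 4.83
ee_pos: [0.5278, -0.271, 0.1668]
eef_rot: [3.132, 0.005, 1.502]
force: [0.6, -0.5, 0.1]
grip_width: 0.0304
grip_force: 15.0
```

Emit:
send_rows(rows=[{"dx":20,"dy":-4,"dz":0,"roll":0,"jaw":1},{"dx":37,"dy":-4,"dz":0,"roll":0,"jaw":1},{"dx":37,"dy":-4,"dz":0,"roll":0,"jaw":1},{"dx":37,"dy":-4,"dz":0,"roll":0,"jaw":1},{"dx":37,"dy":-5,"dz":0,"roll":0,"jaw":1},{"dx":37,"dy":-5,"dz":0,"roll":0,"jaw":1},{"dx":37,"dy":-5,"dz":0,"roll":0,"jaw":1},{"dx":37,"dy":-5,"dz":0,"roll":0,"jaw":1},{"dx":37,"dy":-4,"dz":0,"roll":0,"jaw":1},{"dx":37,"dy":-4,"dz":0,"roll":0,"jaw":1},{"dx":37,"dy":-4,"dz":0,"roll":0,"jaw":1},{"dx":18,"dy":-2,"dz":0,"roll":0,"jaw":1}])

```text
time_s: 5.83
ee_pos: [0.5033, 0.1441, 0.1595]
eef_rot: [3.141, -0.001, 1.504]
force: [0.9, 0.3, -0.0]
grip_width: 0.0301
grip_force: 15.0
```

```bash
python3 d.py U
python3 - <<'E'
from h import *
w=shot('wrist','w2.png')
E
```

```text
t 5.8333 [0.5033 0.1441 0.1595] [ 3.141e+00 -1.000e-03  1.504e+00]
src [-409.7   50.2  114.3] dst [ -3.2   0.5 114.5]
```

View pics/w2.png

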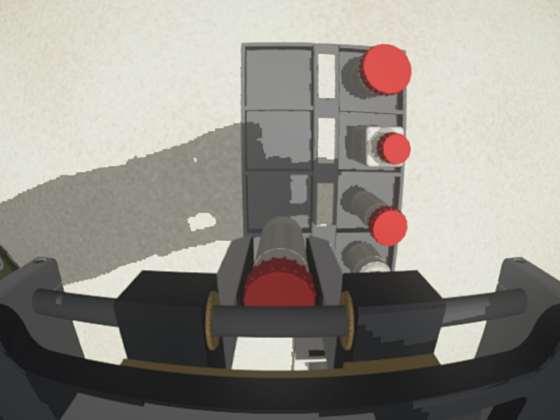

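The wrist view shows the universal held upright at (280,285). The empty front bays line up on column 280, and the filed row is clear on the right. I'll lower it and check contact.

Emit:
send_rows(rows=[{"dx":-3,"dy":0,"dz":20,"roll":0,"jaw":1},{"dx":0,"dy":0,"dz":30,"roll":0,"jaw":1},{"dx":0,"dy":0,"dz":30,"roll":0,"jaw":1},{"dx":0,"dy":0,"dz":20,"roll":0,"jaw":1},{"dx":0,"dy":0,"dz":10,"roll":0,"jaw":1},{"dx":0,"dy":0,"dz":4,"roll":0,"jaw":1},{"dx":0,"dy":0,"dz":3,"roll":0,"jaw":1},{"dx":0,"dy":0,"dz":2,"roll":0,"jaw":1},{"dx":0,"dy":0,"dz":0,"roll":0,"jaw":1},{"dx":0,"dy":0,"dz":0,"roll":0,"jaw":1}])

```text
time_s: 6.72
ee_pos: [0.5041, 0.1378, 0.0413]
eef_rot: [3.14, -0.0, 1.502]
force: [0.1, -0.0, -0.9]
grip_width: 0.0305
grip_force: 15.0
```

Emit:
send_rows(rows=[{"dx":3,"dy":0,"dz":0,"roll":0,"jaw":1},{"dx":0,"dy":0,"dz":1,"roll":0,"jaw":1},{"dx":0,"dy":0,"dz":0.7,"roll":0,"jaw":1},{"dx":0,"dy":0,"dz":0,"roll":0,"jaw":1},{"dx":0,"dy":0,"dz":0,"roll":0,"jaw":1}])

```text
time_s: 7.13
ee_pos: [0.5041, 0.1408, 0.0391]
eef_rot: [3.141, -0.0, 1.502]
force: [-0.6, 0.1, 3.7]
grip_width: 0.0308
grip_force: 15.0
```

Contact is felt (3.7 N). Release and rise.

Emit:
send_rows(rows=[{"dx":0,"dy":0,"dz":0,"roll":0,"jaw":-0.2},{"dx":0,"dy":0,"dz":0,"roll":0,"jaw":-0.2},{"dx":0,"dy":0,"dz":0,"roll":0,"jaw":-0.2},{"dx":0,"dy":0,"dz":0,"roll":0,"jaw":-0.2},{"dx":0,"dy":0,"dz":0,"roll":0,"jaw":-0.2},{"dx":0,"dy":0,"dz":-10,"roll":0,"jaw":-0.2},{"dx":0,"dy":0,"dz":-20,"roll":0,"jaw":-0.2},{"dx":0,"dy":0,"dz":-30,"roll":0,"jaw":-0.2},{"dx":0,"dy":0,"dz":-35,"roll":0,"jaw":-0.2},{"dx":0,"dy":0,"dz":-35,"roll":0,"jaw":-0.2},{"dx":0,"dy":0,"dz":0,"roll":0,"jaw":-0.2}])

```text
time_s: 8.05
ee_pos: [0.5061, 0.1412, 0.1761]
eef_rot: [3.132, -0.003, 1.502]
force: [1.1, -0.5, 1.9]
grip_width: 0.0565
grip_force: 0.0
```

```bash
python3 d.py S
```

```text
t 8.05 [0.5061 0.1412 0.1761] [ 3.132e+00 -3.000e-03  1.502e+00]
src [-335.1   47.6  142.7] dst [ 63.3  -4.1 143.3]
```

Emit:
send_rows(rows=[{"dx":-15,"dy":3,"dz":0,"roll":0,"jaw":-0.5},{"dx":-35,"dy":6,"dz":0,"roll":0,"jaw":-0.5},{"dx":-35,"dy":6,"dz":0,"roll":0,"jaw":-0.5},{"dx":-35,"dy":6,"dz":0,"roll":0,"jaw":-0.5},{"dx":-35,"dy":6,"dz":0,"roll":0,"jaw":-0.5},{"dx":-35,"dy":6,"dz":0,"roll":0,"jaw":-0.5},{"dx":-35,"dy":5,"dz":0,"roll":0,"jaw":-0.5},{"dx":-35,"dy":4,"dz":0,"roll":0,"jaw":-0.5},{"dx":-35,"dy":4,"dz":0,"roll":0,"jaw":-0.5},{"dx":-29,"dy":4,"dz":0,"roll":0,"jaw":-0.5},{"dx":-10,"dy":1,"dz":0,"roll":0,"jaw":-0.5},{"dx":0,"dy":0,"dz":0,"roll":0,"jaw":-0.5}])

```text
time_s: 9.05
ee_pos: [0.5315, -0.1978, 0.1689]
eef_rot: [3.142, 0.0, 1.499]
force: [-0.7, 0.9, 1.1]
grip_width: 0.0702
grip_force: 0.0
```

```bash
python3 d.py S
python3 - <<'E'
from h import *
w=shot('wrist'); t=shot('top')
a=cv2.resize(w['frame'],(400,300)); b=cv2.resize(t['frame'][165:240,160:260],(400,300),interpolation=cv2.INTER_CUBIC)
cv2.imwrite('pics/w3.png',np.hstack([a,b])[:,:,::-1])
E
```

```text
t 9.05 [ 0.5315 -0.1978  0.1689] [3.142 0.    1.499]
src [  1.8   0.4 135.9] dst [400.1 -52.4 135.8]
```

View pics/w3.png

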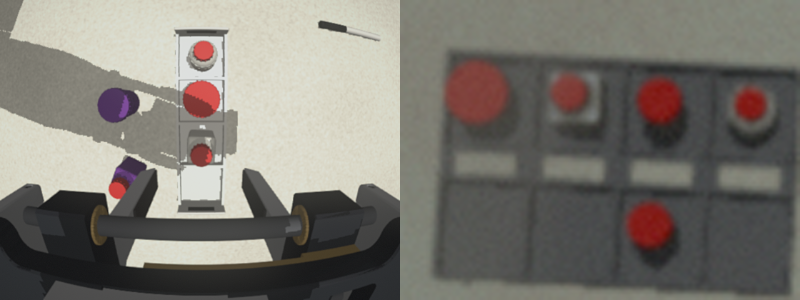

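The left half shows the square's cap at (202,155), between the fingers with the purple bottle outside them. In the right half, the placed universal at (650,225) stands in its bay, in front of the filed one. Descend on the square.

Emit:
send_rows(rows=[{"dx":1,"dy":0,"dz":30,"roll":0,"jaw":-0.5},{"dx":0,"dy":0,"dz":35,"roll":0,"jaw":-0.5},{"dx":0,"dy":0,"dz":35,"roll":0,"jaw":-0.5},{"dx":0,"dy":0,"dz":25,"roll":0,"jaw":-0.3},{"dx":0,"dy":0,"dz":10,"roll":0,"jaw":0},{"dx":0,"dy":0,"dz":0,"roll":0,"jaw":1},{"dx":0,"dy":0,"dz":0,"roll":0,"jaw":1},{"dx":0,"dy":0,"dz":0,"roll":0,"jaw":1},{"dx":0,"dy":0,"dz":0,"roll":0,"jaw":1},{"dx":0,"dy":0,"dz":0,"roll":0,"jaw":1},{"dx":0,"dy":0,"dz":0,"roll":0,"jaw":1},{"dx":0,"dy":0,"dz":0,"roll":0,"jaw":1}])

```text
time_s: 10.15
ee_pos: [0.5328, -0.1951, 0.0357]
eef_rot: [3.139, 0.001, 1.502]
force: [-0.4, 2.7, 8.0]
grip_width: 0.0359
grip_force: 14.8
```

Emit:
send_rows(rows=[{"dx":0,"dy":0,"dz":0,"roll":0,"jaw":1},{"dx":0,"dy":0,"dz":0,"roll":0,"jaw":1},{"dx":0,"dy":0,"dz":0,"roll":0,"jaw":1}])

```text
time_s: 10.4
ee_pos: [0.5329, -0.1951, 0.0357]
eef_rot: [3.139, 0.001, 1.502]
force: [0.2, 2.7, 7.9]
grip_width: 0.0361
grip_force: 14.8
```

The 8 N is just the bottle pressed on the floor, because it was gripped before the descent finished. Lift and carry.

Emit:
send_rows(rows=[{"dx":0,"dy":0,"dz":-15,"roll":0,"jaw":1},{"dx":0,"dy":0,"dz":-35,"roll":0,"jaw":1},{"dx":0,"dy":0,"dz":-35,"roll":0,"jaw":1},{"dx":0,"dy":0,"dz":-35,"roll":0,"jaw":1},{"dx":0,"dy":0,"dz":-5,"roll":0,"jaw":1},{"dx":0,"dy":0,"dz":0,"roll":0,"jaw":1}])

```text
time_s: 10.9
ee_pos: [0.5328, -0.1955, 0.1619]
eef_rot: [3.136, 0.002, 1.502]
force: [-0.5, 0.1, -1.1]
grip_width: 0.036
grip_force: 14.8
```

Emit:
send_rows(rows=[{"dx":20,"dy":-3,"dz":0,"roll":0,"jaw":1},{"dx":38,"dy":-5,"dz":0,"roll":0,"jaw":1},{"dx":38,"dy":-5,"dz":0,"roll":0,"jaw":1},{"dx":38,"dy":-5,"dz":0,"roll":0,"jaw":1},{"dx":38,"dy":-5,"dz":0,"roll":0,"jaw":1},{"dx":38,"dy":-5,"dz":0,"roll":0,"jaw":1},{"dx":38,"dy":-5,"dz":0,"roll":0,"jaw":1},{"dx":38,"dy":-5,"dz":0,"roll":0,"jaw":1},{"dx":38,"dy":-5,"dz":0,"roll":0,"jaw":1},{"dx":38,"dy":-5,"dz":0,"roll":0,"jaw":1},{"dx":25,"dy":-3,"dz":0,"roll":0,"jaw":1},{"dx":10,"dy":-1,"dz":0,"roll":0,"jaw":1}])

```text
time_s: 11.9
ee_pos: [0.5061, 0.2075, 0.1574]
eef_rot: [-3.14, 0.0, 1.505]
force: [-0.1, -0.9, -0.5]
grip_width: 0.0366
grip_force: 14.8
```

Emit:
send_rows(rows=[{"dx":0,"dy":0,"dz":0,"roll":0,"jaw":1},{"dx":0,"dy":0,"dz":0,"roll":0,"jaw":1},{"dx":0,"dy":0,"dz":0,"roll":0,"jaw":1}])

```text
time_s: 12.15
ee_pos: [0.5073, 0.2032, 0.1583]
eef_rot: [-3.141, 0.0, 1.501]
force: [-0.9, 0.6, -0.9]
grip_width: 0.0362
grip_force: 14.8
```

```bash
python3 d.py S
```

```text
t 12.15 [0.5073 0.2032 0.1583] [-3.141  0.     1.501]
src [-396.5   52.6  125.5] dst [  1.9   0.5 125.3]
```

Emit:
send_rows(rows=[{"dx":1.5,"dy":0,"dz":20,"roll":0,"jaw":1},{"dx":0,"dy":0,"dz":30,"roll":0,"jaw":1},{"dx":0,"dy":0,"dz":30,"roll":0,"jaw":1},{"dx":0,"dy":0,"dz":20,"roll":0,"jaw":1},{"dx":0,"dy":0,"dz":12,"roll":0,"jaw":1},{"dx":0,"dy":0,"dz":6,"roll":0,"jaw":1},{"dx":0,"dy":0,"dz":3,"roll":0,"jaw":1},{"dx":0,"dy":0,"dz":1,"roll":0,"jaw":1},{"dx":0,"dy":0,"dz":1,"roll":0,"jaw":1},{"dx":0,"dy":0,"dz":0,"roll":0,"jaw":1},{"dx":0,"dy":0,"dz":0,"roll":0,"jaw":1}])

```text
time_s: 13.07
ee_pos: [0.5077, 0.2063, 0.0365]
eef_rot: [3.14, -0.0, 1.502]
force: [-0.1, -0.4, -1.0]
grip_width: 0.036
grip_force: 14.8
```

Emit:
send_rows(rows=[{"dx":-0.5,"dy":0,"dz":0.8,"roll":0,"jaw":1},{"dx":0,"dy":0,"dz":0.6,"roll":0,"jaw":1},{"dx":0,"dy":0,"dz":0,"roll":0,"jaw":1},{"dx":0,"dy":0,"dz":0,"roll":0,"jaw":1}])

```text
time_s: 13.4
ee_pos: [0.5077, 0.206, 0.0356]
eef_rot: [3.14, -0.001, 1.502]
force: [-2.0, -0.0, 10.9]
grip_width: 0.0364
grip_force: 14.9
```

Emit:
send_rows(rows=[{"dx":0,"dy":0,"dz":0,"roll":0,"jaw":-0.2},{"dx":0,"dy":0,"dz":0,"roll":0,"jaw":-0.2},{"dx":0,"dy":0,"dz":0,"roll":0,"jaw":-0.2},{"dx":0,"dy":0,"dz":0,"roll":0,"jaw":-0.2},{"dx":0,"dy":0,"dz":0,"roll":0,"jaw":-0.2},{"dx":0,"dy":0,"dz":-10,"roll":0,"jaw":-0.2},{"dx":0,"dy":0,"dz":-20,"roll":0,"jaw":-0.2},{"dx":0,"dy":0,"dz":-30,"roll":0,"jaw":-0.2},{"dx":0,"dy":0,"dz":-35,"roll":0,"jaw":-0.2},{"dx":0,"dy":0,"dz":-33,"roll":0,"jaw":-0.2},{"dx":0,"dy":0,"dz":0,"roll":0,"jaw":-0.2}])

```text
time_s: 14.32
ee_pos: [0.5095, 0.2064, 0.1697]
eef_rot: [3.132, -0.004, 1.502]
force: [0.7, 0.3, 0.8]
grip_width: 0.0564
grip_force: 0.0
```

Emit:
send_rows(rows=[{"dx":-15,"dy":3,"dz":0,"roll":0,"jaw":-0.7},{"dx":-35,"dy":6,"dz":0,"roll":0,"jaw":-0.7},{"dx":-35,"dy":6,"dz":0,"roll":0,"jaw":-0.7},{"dx":-35,"dy":6,"dz":0,"roll":0,"jaw":-0.7},{"dx":-35,"dy":6,"dz":0,"roll":0,"jaw":-0.7},{"dx":-35,"dy":6,"dz":0,"roll":0,"jaw":-0.7},{"dx":-35,"dy":5,"dz":0,"roll":0,"jaw":-0.7},{"dx":-35,"dy":4,"dz":0,"roll":0,"jaw":-0.7},{"dx":-35,"dy":4,"dz":0,"roll":0,"jaw":-0.7},{"dx":-31,"dy":5,"dz":0,"roll":0,"jaw":-0.7},{"dx":-10,"dy":1,"dz":0,"roll":0,"jaw":-0.7},{"dx":0,"dy":0,"dz":0,"roll":0,"jaw":-0.7}])

```text
time_s: 15.32
ee_pos: [0.5358, -0.1351, 0.1623]
eef_rot: [-3.141, 0.0, 1.499]
force: [0.0, 0.6, 0.1]
grip_width: 0.0797
grip_force: 0.0
```

```bash
python3 d.py P
python3 - <<'E'
from h import *
w=shot('wrist'); t=shot('top')
a=cv2.resize(w['frame'],(400,300)); b=cv2.resize(t['frame'][165:240,160:260],(400,300),interpolation=cv2.INTER_CUBIC)
cv2.imwrite('pics/w4.png',np.hstack([a,b])[:,:,::-1])
E
```

```text
t 15.3167 [ 0.5358 -0.1351  0.1623] [-3.141  0.     1.499]
src [  2.1   0.8 117.3] dst [401.8 -52.9 117.3]
```

View pics/w4.png

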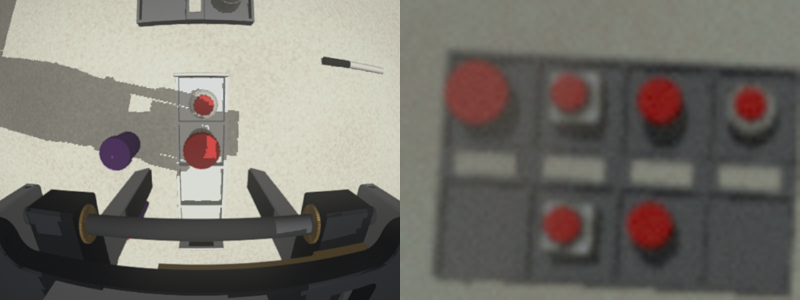

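The right half shows the square at (563,228) and universal at (650,225), each in front of its match. In the left half, the pot at (202,150) is centred between the fingers. Descend on the pot.

Emit:
send_rows(rows=[{"dx":0.5,"dy":0.5,"dz":30,"roll":0,"jaw":-0.7},{"dx":0,"dy":0,"dz":35,"roll":0,"jaw":-0.7},{"dx":0,"dy":0,"dz":30,"roll":0,"jaw":-0.5},{"dx":0,"dy":0,"dz":16,"roll":0,"jaw":-0.4},{"dx":0,"dy":0,"dz":6,"roll":0,"jaw":-0.3},{"dx":0,"dy":0,"dz":0,"roll":0,"jaw":-0.3},{"dx":0,"dy":0,"dz":0,"roll":0,"jaw":1},{"dx":0,"dy":0,"dz":0,"roll":0,"jaw":1},{"dx":0,"dy":0,"dz":0,"roll":0,"jaw":1},{"dx":0,"dy":0,"dz":0,"roll":0,"jaw":1},{"dx":0,"dy":0,"dz":0,"roll":0,"jaw":1}])

```text
time_s: 16.33
ee_pos: [0.5374, -0.1328, 0.0467]
eef_rot: [3.139, 0.0, 1.502]
force: [-0.0, 0.9, 6.6]
grip_width: 0.0444
grip_force: 15.0
```

Emit:
send_rows(rows=[{"dx":0,"dy":0,"dz":0,"roll":0,"jaw":1},{"dx":0,"dy":0,"dz":-15,"roll":0,"jaw":1},{"dx":0,"dy":0,"dz":-35,"roll":0,"jaw":1},{"dx":0,"dy":0,"dz":-35,"roll":0,"jaw":1},{"dx":0,"dy":0,"dz":-30,"roll":0,"jaw":1},{"dx":0,"dy":0,"dz":-5,"roll":0,"jaw":1},{"dx":0,"dy":0,"dz":0,"roll":0,"jaw":1}], force=20)

```text
time_s: 16.92
ee_pos: [0.5373, -0.133, 0.1676]
eef_rot: [3.138, 0.001, 1.502]
force: [0.7, -0.6, -1.1]
grip_width: 0.0447
grip_force: 20.0
```

Emit:
send_rows(rows=[{"dx":20,"dy":-3,"dz":0,"roll":0,"jaw":1},{"dx":38,"dy":-5,"dz":0,"roll":0,"jaw":1},{"dx":38,"dy":-5,"dz":0,"roll":0,"jaw":1},{"dx":38,"dy":-5,"dz":0,"roll":0,"jaw":1},{"dx":38,"dy":-5,"dz":0,"roll":0,"jaw":1},{"dx":38,"dy":-5,"dz":0,"roll":0,"jaw":1},{"dx":38,"dy":-5,"dz":0,"roll":0,"jaw":1},{"dx":38,"dy":-5,"dz":0,"roll":0,"jaw":1},{"dx":38,"dy":-5,"dz":0,"roll":0,"jaw":1},{"dx":38,"dy":-5,"dz":0,"roll":0,"jaw":1},{"dx":27,"dy":-3,"dz":0,"roll":0,"jaw":1},{"dx":10,"dy":-1,"dz":0,"roll":0,"jaw":1}])

```text
time_s: 17.92
ee_pos: [0.5108, 0.272, 0.1634]
eef_rot: [-3.139, 0.001, 1.505]
force: [0.7, 0.7, -1.2]
grip_width: 0.0447
grip_force: 20.0
```

Emit:
send_rows(rows=[{"dx":0,"dy":0,"dz":0,"roll":0,"jaw":1},{"dx":0,"dy":0,"dz":0,"roll":0,"jaw":1},{"dx":0,"dy":0,"dz":0,"roll":0,"jaw":1},{"dx":0,"dy":0,"dz":0,"roll":0,"jaw":1}])

```text
time_s: 18.25
ee_pos: [0.5124, 0.2675, 0.1652]
eef_rot: [-3.141, 0.0, 1.5]
force: [-0.7, 0.2, -0.2]
grip_width: 0.0444
grip_force: 20.0
```

```bash
python3 d.py P
```

```text
t 18.25 [0.5124 0.2675 0.1652] [-3.141  0.     1.5  ]
src [-397.7   52.6  120.3] dst [  2.   -0.6 120.2]
```

Emit:
send_rows(rows=[{"dx":1.5,"dy":0,"dz":20,"roll":0,"jaw":1},{"dx":0,"dy":0,"dz":30,"roll":0,"jaw":1},{"dx":0,"dy":0,"dz":30,"roll":0,"jaw":1},{"dx":0,"dy":0,"dz":17,"roll":0,"jaw":1},{"dx":0,"dy":0,"dz":10,"roll":0,"jaw":1},{"dx":0,"dy":0,"dz":6,"roll":0,"jaw":1},{"dx":0,"dy":0,"dz":3,"roll":0,"jaw":1},{"dx":0,"dy":0,"dz":1.5,"roll":0,"jaw":1},{"dx":0,"dy":0,"dz":0.5,"roll":0,"jaw":1},{"dx":0,"dy":0,"dz":0,"roll":0,"jaw":1},{"dx":0,"dy":0,"dz":0,"roll":0,"jaw":1}])

```text
time_s: 19.17
ee_pos: [0.5126, 0.2706, 0.0481]
eef_rot: [3.141, -0.001, 1.502]
force: [0.0, 0.1, -0.7]
grip_width: 0.0442
grip_force: 20.0
```

Emit:
send_rows(rows=[{"dx":-0.5,"dy":0,"dz":0.8,"roll":0,"jaw":1},{"dx":0,"dy":0,"dz":0.8,"roll":0,"jaw":1},{"dx":0,"dy":0,"dz":0,"roll":0,"jaw":1},{"dx":0,"dy":0,"dz":0,"roll":0,"jaw":1}])

```text
time_s: 19.5
ee_pos: [0.5126, 0.2701, 0.0467]
eef_rot: [3.141, -0.001, 1.502]
force: [-1.7, 0.8, 7.0]
grip_width: 0.0445
grip_force: 20.0
```

Emit:
send_rows(rows=[{"dx":0,"dy":0,"dz":0,"roll":0,"jaw":-0.35},{"dx":0,"dy":0,"dz":0,"roll":0,"jaw":-0.35},{"dx":0,"dy":0,"dz":0,"roll":0,"jaw":-0.35},{"dx":0,"dy":0,"dz":0,"roll":0,"jaw":-0.35},{"dx":0,"dy":0,"dz":0,"roll":0,"jaw":-0.35},{"dx":0,"dy":0,"dz":-10,"roll":0,"jaw":-0.35},{"dx":0,"dy":0,"dz":-20,"roll":0,"jaw":-0.35},{"dx":0,"dy":0,"dz":-30,"roll":0,"jaw":-0.35},{"dx":0,"dy":0,"dz":-30,"roll":0,"jaw":-0.35},{"dx":0,"dy":0,"dz":-30,"roll":0,"jaw":-0.35},{"dx":0,"dy":0,"dz":0,"roll":0,"jaw":-0.35}], force=15)

```text
time_s: 20.42
ee_pos: [0.5142, 0.2709, 0.1727]
eef_rot: [3.133, -0.004, 1.502]
force: [0.6, -0.7, 0.4]
grip_width: 0.0636
grip_force: 0.0
```

Emit:
send_rows(rows=[{"dx":-15,"dy":3,"dz":0,"roll":0,"jaw":-0.5},{"dx":-35,"dy":6,"dz":0,"roll":0,"jaw":-0.5},{"dx":-35,"dy":6,"dz":0,"roll":0,"jaw":-0.5},{"dx":-35,"dy":6,"dz":0,"roll":0,"jaw":-0.5},{"dx":-35,"dy":6,"dz":0,"roll":0,"jaw":-0.5},{"dx":-35,"dy":6,"dz":0,"roll":0,"jaw":-0.5},{"dx":-35,"dy":5,"dz":0,"roll":0,"jaw":-0.5},{"dx":-35,"dy":5,"dz":0,"roll":0,"jaw":-0.5},{"dx":-38,"dy":5,"dz":0,"roll":0,"jaw":-0.5},{"dx":-33,"dy":5,"dz":0,"roll":0,"jaw":-0.5},{"dx":-12,"dy":2,"dz":0,"roll":0,"jaw":-0.5},{"dx":0,"dy":0,"dz":0,"roll":0,"jaw":-0.5}])

```text
time_s: 21.42
ee_pos: [0.5435, -0.0783, 0.1659]
eef_rot: [3.141, 0.0, 1.499]
force: [0.3, -0.7, 0.3]
grip_width: 0.0707
grip_force: 0.0
```

```bash
python3 d.py R
python3 - <<'E'
from h import *
w=shot('wrist'); t=shot('top')
a=cv2.resize(w['frame'],(400,300)); b=cv2.resize(t['frame'][165:240,160:260],(400,300),interpolation=cv2.INTER_CUBIC)
cv2.imwrite('pics/w5.png',np.hstack([a,b])[:,:,::-1])
E
```

```text
t 21.4167 [ 0.5435 -0.0783  0.1659] [3.141 0.    1.499]
src [ 1.800e+00 -1.000e-01  1.349e+02] dst [152.8 -55.2 134.9]
```

View pics/w5.png

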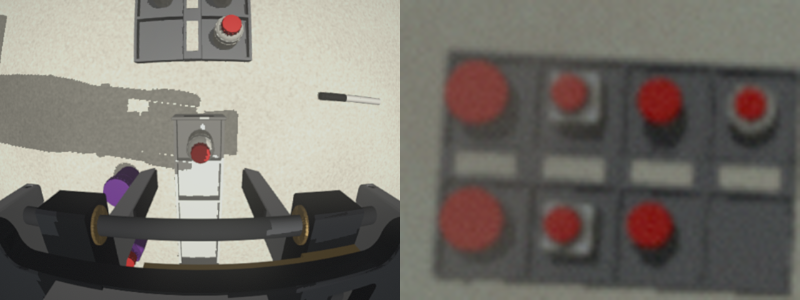

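The pot at (470,218), square and universal are filed correctly. The round bottle at (200,152) in the left half sits centred between the fingers. Descend.

Emit:
send_rows(rows=[{"dx":0.5,"dy":0,"dz":30,"roll":0,"jaw":-0.5},{"dx":0,"dy":0,"dz":35,"roll":0,"jaw":-0.5},{"dx":0,"dy":0,"dz":35,"roll":0,"jaw":-0.5},{"dx":0,"dy":0,"dz":24,"roll":0,"jaw":-0.3},{"dx":0,"dy":0,"dz":10,"roll":0,"jaw":-0.1},{"dx":0,"dy":0,"dz":0,"roll":0,"jaw":-0.1},{"dx":0,"dy":0,"dz":0,"roll":0,"jaw":1},{"dx":0,"dy":0,"dz":0,"roll":0,"jaw":1},{"dx":0,"dy":0,"dz":0,"roll":0,"jaw":1},{"dx":0,"dy":0,"dz":0,"roll":0,"jaw":1},{"dx":0,"dy":0,"dz":0,"roll":0,"jaw":1},{"dx":0,"dy":0,"dz":0,"roll":0,"jaw":1}])

```text
time_s: 22.52
ee_pos: [0.5445, -0.0755, 0.0335]
eef_rot: [3.139, 0.0, 1.502]
force: [-0.1, 1.9, 8.7]
grip_width: 0.0356
grip_force: 15.0
```

Emit:
send_rows(rows=[{"dx":0,"dy":0,"dz":-15,"roll":0,"jaw":1},{"dx":0,"dy":0,"dz":-35,"roll":0,"jaw":1},{"dx":0,"dy":0,"dz":-35,"roll":0,"jaw":1},{"dx":0,"dy":0,"dz":-15,"roll":0,"jaw":1},{"dx":10,"dy":-4,"dz":0,"roll":0,"jaw":1},{"dx":30,"dy":-11,"dz":0,"roll":0,"jaw":1},{"dx":35,"dy":-13,"dz":0,"roll":0,"jaw":1},{"dx":35,"dy":-13,"dz":0,"roll":0,"jaw":1},{"dx":30,"dy":-11,"dz":0,"roll":0,"jaw":1},{"dx":10,"dy":-3,"dz":0,"roll":0,"jaw":1},{"dx":0,"dy":0,"dz":0,"roll":0,"jaw":1},{"dx":0,"dy":0,"dz":0,"roll":0,"jaw":1}])

```text
time_s: 23.52
ee_pos: [0.4988, 0.078, 0.1314]
eef_rot: [-3.141, 0.0, 1.503]
force: [-0.4, 0.6, -0.7]
grip_width: 0.0357
grip_force: 15.0
```

Emit:
send_rows(rows=[{"dx":0,"dy":0,"dz":0,"roll":0,"jaw":1},{"dx":0,"dy":0,"dz":0,"roll":0,"jaw":1}])

```text
time_s: 23.68
ee_pos: [0.4992, 0.0768, 0.1315]
eef_rot: [-3.141, 0.0, 1.501]
force: [-0.1, 0.4, -1.0]
grip_width: 0.0359
grip_force: 15.0
```

```bash
python3 d.py R
```

```text
t 23.6833 [0.4992 0.0768 0.1315] [-3.141  0.     1.501]
src [-149.8   55.   100.5] dst [  1.2   0.3 100.5]
```

Floor contact should come at TCP z≈0.0335, so I'll go down 97 mm first.

Emit:
send_rows(rows=[{"dx":1,"dy":0,"dz":15,"roll":0,"jaw":1},{"dx":0,"dy":0,"dz":25,"roll":0,"jaw":1},{"dx":0,"dy":0,"dz":25,"roll":0,"jaw":1},{"dx":0,"dy":0,"dz":15,"roll":0,"jaw":1},{"dx":0,"dy":0,"dz":9,"roll":0,"jaw":1},{"dx":0,"dy":0,"dz":5,"roll":0,"jaw":1},{"dx":0,"dy":0,"dz":2,"roll":0,"jaw":1},{"dx":0,"dy":0,"dz":1,"roll":0,"jaw":1},{"dx":0,"dy":0,"dz":0,"roll":0,"jaw":1},{"dx":0,"dy":0,"dz":0.8,"roll":0,"jaw":1},{"dx":0,"dy":0,"dz":0,"roll":0,"jaw":1},{"dx":0,"dy":0,"dz":0,"roll":0,"jaw":1}])

```text
time_s: 24.68
ee_pos: [0.4992, 0.0789, 0.0343]
eef_rot: [3.141, -0.0, 1.502]
force: [-0.2, 0.4, -0.6]
grip_width: 0.0357
grip_force: 15.0
```

Emit:
send_rows(rows=[{"dx":0,"dy":0,"dz":0.8,"roll":0,"jaw":1},{"dx":0,"dy":0,"dz":0.6,"roll":0,"jaw":1},{"dx":0,"dy":0,"dz":0,"roll":0,"jaw":1},{"dx":0,"dy":0,"dz":0,"roll":0,"jaw":1}])

```text
time_s: 25.02
ee_pos: [0.4993, 0.079, 0.0334]
eef_rot: [3.141, -0.0, 1.502]
force: [-3.8, -0.1, 11.0]
grip_width: 0.0356
grip_force: 15.0
```

Emit:
send_rows(rows=[{"dx":0,"dy":0,"dz":0,"roll":0,"jaw":-0.2},{"dx":0,"dy":0,"dz":0,"roll":0,"jaw":-0.2},{"dx":0,"dy":0,"dz":0,"roll":0,"jaw":-0.2},{"dx":0,"dy":0,"dz":0,"roll":0,"jaw":-0.2},{"dx":0,"dy":0,"dz":0,"roll":0,"jaw":-0.2},{"dx":0,"dy":0,"dz":-10,"roll":0,"jaw":-0.2},{"dx":0,"dy":0,"dz":-20,"roll":0,"jaw":-0.2},{"dx":0,"dy":0,"dz":-30,"roll":0,"jaw":-0.2},{"dx":0,"dy":0,"dz":-35,"roll":0,"jaw":-0.2},{"dx":0,"dy":0,"dz":-35,"roll":0,"jaw":-0.2},{"dx":0,"dy":0,"dz":-15,"roll":0,"jaw":-0.2},{"dx":0,"dy":0,"dz":0,"roll":0,"jaw":-0.2}])

```text
time_s: 26.02
ee_pos: [0.5005, 0.079, 0.1821]
eef_rot: [3.135, -0.001, 1.502]
force: [-0.6, -0.2, 0.0]
grip_width: 0.0562
grip_force: 0.0
```

Emit:
send_rows(rows=[{"dx":-20,"dy":0,"dz":0,"roll":0,"jaw":-0.2},{"dx":-35,"dy":0,"dz":0,"roll":0,"jaw":-0.2},{"dx":-35,"dy":0,"dz":0,"roll":0,"jaw":-0.2},{"dx":-35,"dy":0,"dz":0,"roll":0,"jaw":-0.2},{"dx":-35,"dy":0,"dz":0,"roll":0,"jaw":-0.2},{"dx":-35,"dy":0,"dz":0,"roll":0,"jaw":-0.2},{"dx":-35,"dy":0,"dz":0,"roll":0,"jaw":-0.2},{"dx":-20,"dy":0,"dz":0,"roll":0,"jaw":-0.2},{"dx":0,"dy":0,"dz":0,"roll":0,"jaw":-0.2},{"dx":0,"dy":0,"dz":0,"roll":0,"jaw":-0.2},{"dx":0,"dy":0,"dz":0,"roll":0,"jaw":-0.2}])

```text
time_s: 26.93
ee_pos: [0.4817, -0.1698, 0.1771]
eef_rot: [-3.141, -0.0, 1.502]
force: [0.8, -0.2, 0.6]
grip_width: 0.0564
grip_force: 0.0
```

Run:
```python
from h import *
w=shot('side'); t=shot('top')
a=cv2.resize(w['frame'][140:300,90:320],(431,300)); b=cv2.resize(t['frame'][165:245,160:262],(368,300),interpolation=cv2.INTER_CUBIC)
cv2.imwrite('pics/fin.png',np.hstack([a,b])[:,:,::-1])
```

```text
(no output)
```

View pics/fin.png

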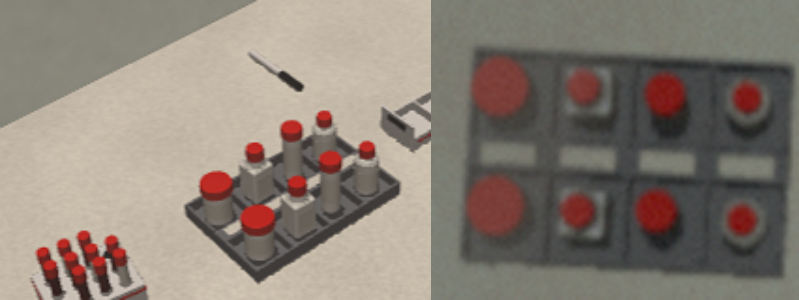

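Both views show all four containers upright in the front row: pot, square, universal and round, each in front of its match.

```bash
python3 -c "
from station import *
print(hand_in())"
```

```text
the job is handed in; nothing more can be done
None
```

All four new containers stand upright in the tray's front row, each in front of its own kind (left to right: pot, square, universal, round), and the job is handed in at about 27 s of the 99 s allowed; no verdict came back.

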